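# True a flywheel with a dial gauge

### The arm

A 7-joint arm with a two-finger parallel gripper is mounted at the origin on a cart in front of the work surface, level with it; the furniture and walls round the work are solid. World frame = base frame: x ahead of the robot, y to its left, z up, the work surface at z = 0. Lengths are in m, angles in rad, forces in N, time in s.
With the tool pointing down it reaches from about 0.4 to 0.85 m from the base axis. Payload 4.5 kg.
Tool frame: the origin (TCP) lies where the fingers leave the gripper's body, on its centre line; the fingertips stand 64 mm ahead of it and the grasp point (between the pads) lies 45 mm ahead of it; z points along the fingers, y is the line along which they close (so a half turn about z gives the same grasp; the last joint's range is limited). The gripper opens to 88 mm and grips with 3 to 60 N. Pads are 18 mm wide; open, the fingers measure 123 mm over their backs; the gripper's body (75 mm by 187 mm) begins 45 mm behind the grasp point.
Start: joints at [-1.265, 0.689, -0.195, 1.565, 0.157, 0.902, -0.215], TCP at [0.168, 0.602, 0.303] pointing down, gripper open.
Joint ranges: [-3.01, 3.01], [-0.46, 2.08], [-1.47, 1.51], [0.13, 2.56], [-1, 4.14], [0.04, 2.09], [-2.66, 2.66]. Speed limits (rad/s): [2.57, 2.57, 3.14, 3.14, 3.14, 3.14, 3.14].

### API

Orientations are given as a unit quaternion [x, y, z, w].
In Python, from plant import r gives the robot as it stands.
- The arm moves only by the tool play_rows, never from a script. Its arguments are lists of equal length, an entry for each row: "translation": the shift along the tool's x, y, z in m, a list of three; "delta_rot": the turn, a rotation vector about the tool's x, y, z in degrees, a list of three; "grip": the opening, from -1 (shut) to 1 (fully open). In form: {"translation": [[x, y, z], ...], "delta_rot": [[rx, ry, rz], ...], "grip": [grip, ...]}. A call has 1 to 20 rows; each row shifts and turns the commanded pose from where the row before left it, along the tool's axes as they then stand; what a row does not reach is not made up. A row lasts 1/8 s, in which the tool goes at most 62.5 mm and 10.7 degrees, less where a joint would pass 70% of its speed; a pose out of reach is approached as far as the arm can. A call with a gripper value outside its range is refused whole. The fingers move at their own pace and stop on an object; "squeeze" is the grip in N (left out, the last holds). Time passes only in rows, so rows that do not move let the fingers close. It gives the time, the measured TCP pose, the force, the opening and the grip force at its end, in the units of the state.
- r.get_state(): the state, without advancing time (a new reading comes with each control period).
- r.snapshot(name): name is "scene" or "side" or "wrist"; returns the picture (384x512x3 uint8, blue, green, red); there is no depth.
- r.get_calibration(name): a dict with "intrinsics" (3x3 intrinsics, pixels), "k1" (the pictures are not rectified: a ray, as slopes to the right and down, at radius r is drawn at 1 + k1 r^2 times it, then the intrinsics apply), "eye" and "rotation" of the camera in the world. Camera axes: x right, y up, looking along -z (the intrinsics and any distortion apply to the point x, -y, -z); pixel columns grow to the right and rows downward; lengths in m; the calibration is good to about 2 mm. A picture is of the moment at which its call begins: read the wrist's pose just before it. get_calibration takes no time and is no camera call; for the wrist camera it gives the pose at the moment of the call.
- r.finish_job(): hands the job in; it is judged then, once.
Trained networks look in the newest picture that a camera, given by its name, has taken for a name from the list of things; names that differ only in an ending like _2 or _b are one class to them, and where a whole thing is asked for, a point or a joint stands for the part that bears it (a point fixed in the world has none). Each returns a list of dicts, best first, with "confidence" (0 to 1); they miss things now and then, are a little off and sometimes report something else, mostly with a low value. They report only what shows in the picture. A call takes as long as a camera call.
- r.look_for(camera, target): "point" ([x, y, z] in m, in world coordinates, good to about 4 mm: the middle of the surface that is visible of it).
- r.silhouettes(camera, target): "pixels" (384x512 bool, what is visible of it).
The state is a dict: "clock": time; "q": joint angles; "qd": joint speeds; "joint_torque": joint torques, N m; "tool_pos": TCP position; "eef_rot": TCP orientation; "contact_force": force on the tool from outside, world axes, zero at the start; "moment": the same for the moment, N m; "opening": opening from 0.0 (shut) to 1.0 (fully open); "finger_force": force on a finger pad.
Only numpy, scipy, OpenCV 4.12 (cv2) and the standard library are available. Lean on these libraries where they do the work, as an engineer would, in place of code of your own. Each camera call takes 0.05 s, during which the arm holds its last target. There are 200 camera calls.

### The job

Slide the dial gauge up to the flywheel's rim until its sprung plunger is about half in, then crank the wheel by its knob through at least one whole turn and watch the needle to find the rim's high spot. Nudge the rim in at its high spot with the fingers, firmly but never hard, until the wheel runs true on its spindle; leave the gauge resting on the rim and the tools around it alone.

Things in the scene. Friction and masses are not known exactly. Their poses are not given: they have to be found in the camera images.
- spindle_axis (a point): point on the truing stand's fixed vertical spindle axis, 64 mm above the bench, level with the middle of the rim; z up, x from the spindle along the rail to the gauge. The stand is a grey casting, bolted down: a round foot 144 mm across under the wheel and a plate 84 mm wide with the gauge's rail, out to 212 mm from the axis
- gauge_post (a point): grip of the upright round steel post (17 mm thick, top 114 mm above the bench) on the dial gauge's carriage; the point is on its axis, 103 mm above the bench, x as the rail, away from the wheel. Pinch it from above and slide it along the rail. The carriage drags with about 5 N and stays where it is left
- knob_grip (a point): grip of the crank's black upright knob, 18 mm thick, 29 mm tall (top 118 mm above the bench), free to spin on its pin, 34 mm from the spindle axis; the point is on the knob's axis 110 mm above the bench. The crank arm below turns at 83 to 90 mm, the rim is 82 mm high: keep fingertips above 91 mm here. Turning takes about 3 N at the knob
- flywheel: mounting of the steel flywheel: origin on the spindle axis at bench height, z up; it turns with the crank and its pose does not show where the wheel stands. The wheel's rim is 120 mm across, its outside upright from 46 to 82 mm above the bench; it is nipped by the centre nut off the axis by 3.5 to 5 mm in an unknown direction, and turns with the crank without slipping
- mandrel (a joint): turn of the crank, rad, anticlockwise from above positive; starts within 0.4 of 0, has three whole turns either way, stays where it is left (friction 0.08 N m)
- runout (a joint): how far the wheel's centre stands from the spindle axis towards its high spot, m; 0 true, negative pushed past true; it does not tell the direction. The gauge shows twice this per turn. The wheel creeps only along this direction, when its rim is pressed towards the axis at or near the high spot with about 9 to 12 N, and stays put when let go
- gauge (a joint): travel of the gauge carriage along the rail towards the wheel, m: 0 fully back, 0.046 at most; starts between 0 and 0.008; the plunger would meet a true rim at 0.016, and each further mm presses it in 1 mm
- plunger (a joint): how far the gauge's sprung plunger is pressed in, m: 0 free, 0.028 bottomed, which harms it; it pushes with 0.8 N (free) to 2.2 N and follows the rim in and out as it turns
- needle (a joint): the gauge's needle, rad: 0 with the plunger free, when it points along the rail to the wheel; one full turn clockwise from above (6.28) for the full 28 mm; it reads higher the nearer the rim stands to the gauge
- sanding_block: brown sanding block 68 x 107 x 28 mm lying at the front right of the stand; origin under its middle; leave alone
- flux_tin: round tin with a red lid, 71 mm across, 32 mm high, behind the stand; origin under its middle; leave alone
- side_cutters: pair of cutters with red grips, 68 x 156 x 13 mm, lying flat behind the stand; origin under its middle; leave alone
- dial (a point): centre of the dial gauge's white round face, which looks up, 54 mm across, 75 mm above the bench, on the carriage 44 mm from the post towards the wheel; the gauge's plunger sticks out of it level towards the spindle, its ball tip 75 mm from this centre when free, 63 mm above the bench

How it is judged:
On the way, in this order (a step that is already met when the one before it is completed fails the run):
1. the gauge is up to the rim with its plunger about half in (8 to 20 mm) (value of joint plunger between 0.008 and 0.02 m), for 0.3 s.
2. the crank has been taken a whole turn, either way, with the plunger on the rim ((value of joint mandrel above 5.6 rad or value of joint mandrel below -5.6 rad) and value of joint plunger above 0.001 m), for 0.1 s.
3. the wheel is nudged true by the fingers on its rim (value of joint runout between -0.0015 and 0.0015 m and contact force between the fingers and flywheel above 1 N).
At the end, for the whole second after the job is handed in: The wheel's centre is within 1.5 mm of the spindle axis, the gauge is still on the rim with its plunger 3 to 25 mm in, and the wheel is at rest (value of joint runout between -0.0015 and 0.0015 m and value of joint plunger between 0.003 and 0.025 m and velocity of joint mandrel between -0.05 and 0.05 rad/s); the robot touches nothing.
It fails at once if the gauge's plunger is bottomed (more than 27.3 mm in) (value of joint plunger above 0.0273 m).
It fails at once if the fingers press the flywheel with more than 25 N (contact force between the fingers and flywheel above 25 N).
It fails at once if the sanding block, the tin or the cutters are moved more than 25 mm (distance of any of sanding_block, flux_tin, side_cutters from where it was at the start of the episode above 0.025 m).
It also fails if it takes over 67 s, if anything falls off the work surface, if the arm or the gripper's body presses on something with over 40 N, if the wrist force passes 120 N, or if a joint passes its speed limit or range.

## Working session

There is one attempt and no reset: what is moved stays moved. The work goes in short steps, Python scripts to look and compute and a tool call to move; the robot and the scene stay as the last step left them, time stands still between calls to the robot, and variables do not carry over. Pictures are saved under pics/ and viewed, at most 10 in all, crops included, and the job is handed in when it is done.

Besides the shell and the picture viewer there is one more tool, called by a JSON object that holds its "name" and its "arguments", one argument or row to a line. play_rows: Moves the arm, as the interface text tells. Its arguments: {"type":"object","properties":{"translation":{"type":"array","items":{"type":"array","items":{"type":"number"}}},"delta_rot":{"type":"array","items":{"type":"array","items":{"type":"number"}}},"grip":{"type":"array","items":{"type":"number"}},"squeeze":{"type":"number"}},"required":["translation","delta_rot","grip"]}

```bash
mkdir -p pics; ls; cat > h.py <<'E'
import numpy as np, cv2
from plant import r
from scipy.spatial.transform import Rotation as R
def pix2ray(c,uv):
    K=np.array(c["intrinsics"]);p=(np.array(uv,float)-K[:2,2])/[K[0,0],K[1,1]]
    s=p.copy()
    for _ in range(20): s=p/(1+c["k1"]*(s@s))
    d=np.array([s[0],-s[1],-1.]);return np.array(c["eye"]),np.array(c["rotation"])@d
def atz(c,uv,z):
    e,d=pix2ray(c,uv);return e+d*(z-e[2])/d[2]
def proj(c,P):
    K=np.array(c["intrinsics"]);q=np.array(c["rotation"]).T@(np.array(P)-c["eye"])
    s=np.array([q[0],-q[1]])/-q[2];s=s*(1+c["k1"]*(s@s));return K[:2,:2]@s+K[:2,2]
E
python3 - <<'E'
from h import *
s=r.get_state();print({k:np.round(v,3) for k,v in s.items()})
for n in ["scene","side","wrist"]:
    im=r.snapshot(n);cv2.imwrite(f"pics/{n}0.png",im);c=r.get_calibration(n)
    print(n,np.round(c["eye"],3),np.round(c["rotation"],2).tolist(),np.round(c["intrinsics"],1).tolist(),c["k1"])
    for t in ["gauge_post","knob_grip","dial","flywheel","spindle_axis","sanding_block","flux_tin","side_cutters"]:
        print(n,t,[(np.round(d["point"],3).tolist(),round(d["confidence"],2)) for d in r.look_for(n,t)[:2]])
a=cv2.imread("pics/scene0.png");b=cv2.imread("pics/side0.png")
cv2.imwrite("pics/two.png",cv2.resize(np.hstack([a,b]),(800,300)))
E
```

```text
pics
{'clock': np.float64(0.0), 'q': array([-1.265,  0.69 , -0.195,  1.566,  0.157,  0.902, -0.215]), 'qd': array([-0.001,  0.   , -0.   ,  0.   , -0.001, -0.003, -0.001]), 'joint_torque': array([-1.0000e-03, -5.2756e+01, -1.2670e+00, -1.5343e+01, -5.3000e-02,
        7.0000e-03,  0.0000e+00]), 'tool_pos': array([0.168, 0.602, 0.302]), 'eef_rot': array([ 0.135,  0.991, -0.001, -0.   ]), 'contact_force': array([0.122, 0.737, 0.597]), 'moment': array([-0.048,  0.004, -0.001]), 'finger_force': np.float64(0.0), 'opening': np.float64(0.998)}
scene [ 0.193 -0.539  0.682] [0.37, -0.14, -0.31, 0.87] [[418.6, 0.0, 255.7], [0.0, 418.6, 195.8], [0.0, 0.0, 1.0]] -0.09394751335914604
scene gauge_post [([0.618, -0.167, 0.066], 0.97)]
scene knob_grip [([0.622, -0.166, 0.063], 0.67), ([0.498, -0.073, 0.074], 0.59)]
scene dial [([0.616, -0.168, 0.066], 0.81)]
scene flywheel [([0.491, -0.067, 0.07], 0.68), ([0.618, -0.167, 0.066], 0.42)]
scene spindle_axis [([0.528, -0.108, 0.047], 0.69)]
scene sanding_block [([0.427, -0.244, 0.028], 0.95), ([0.766, -0.031, 0.009], 0.42)]
scene flux_tin [([0.672, 0.03
[... 268 characters left out ...]
e gauge_post [([0.618, -0.141, 0.061], 0.79)]
side knob_grip [([0.494, -0.044, 0.074], 0.6), ([0.515, -0.05, 0.053], 0.58)]
side dial [([0.62, -0.14, 0.059], 0.91)]
side flywheel [([0.488, -0.026, 0.068], 0.89)]
side spindle_axis [([0.515, -0.05, 0.054], 0.87), ([0.621, -0.137, 0.06], 0.34)]
side sanding_block []
side flux_tin [([0.671, 0.063, 0.031], 0.78)]
side side_cutters [([0.778, -0.022, 0.005], 0.62)]
wrist [0.09  0.624 0.386] [-0.13, -0.1, 0.6, 0.79] [[289.3, 0.0, 258.1], [0.0, 289.3, 188.5], [0.0, 0.0, 1.0]] 0.0031496366625531715
wrist gauge_post []
wrist knob_grip []
wrist dial []
wrist flywheel []
wrist spindle_axis []
wrist sanding_block []
wrist flux_tin []
wrist side_cutters []
```

```bash
python3 - <<'E'
s=open('h.py').read()
s=s.replace('np.array(c["rotation"])@d','R.from_quat(c["rotation"]).apply(d)').replace('np.array(c["rotation"]).T@(np.array(P)-c["eye"])','R.from_quat(c["rotation"]).inv().apply(np.array(P)-c["eye"])')
open('h.py','w').write(s)
import cv2
a=cv2.imread("pics/scene0.png")
cv2.imwrite("pics/s.png",cv2.resize(a[100:330,120:430],(800,594),interpolation=cv2.INTER_CUBIC))
E
```

```text
(no output)
```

View pics/two.png

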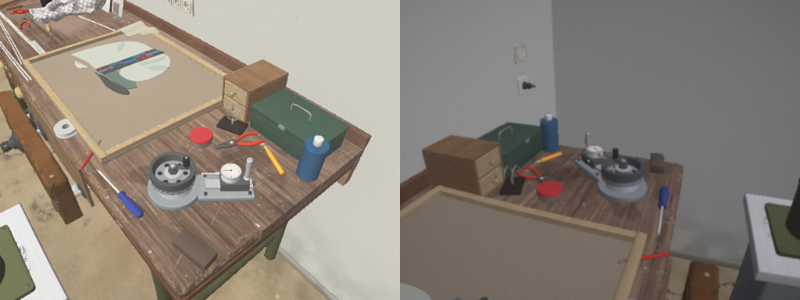

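```bash
sleep 0; echo
```

```text
(no output)
```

View pics/s.png

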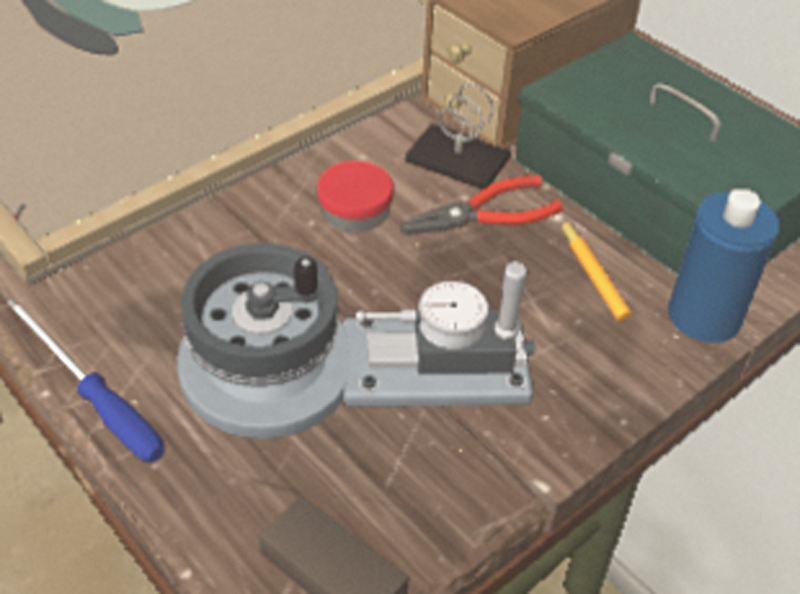

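```bash
python3 - <<'E'
from h import *
c=r.get_calibration("scene");f=310/800
g=lambda u,v,z:atz(c,[120+u*f,100+v*f*230/594/f],z)
for n,u,v,z in [("knob",306,261,.118),("post",515,267,.114),("dial",454,305,.075),("rimL",183,300,.082),("rimR",337,312,.082),("rimT",265,245,.082),("rimB",258,352,.082),("nut",262,287,.095),("tin",355,190,.032),("block",335,550,.028)]:
    print(n,np.round(g(u,v,z),4))
c=r.get_calibration("side");print(c["rotation"])
E
```

```text
knob [ 0.5322 -0.0782  0.118 ]
post [ 0.6527 -0.1774  0.114 ]
dial [ 0.6177 -0.1524  0.075 ]
rimL [ 0.4547 -0.0239  0.082 ]
rimR [ 0.5388 -0.1069  0.082 ]
rimT [ 0.5392 -0.0138  0.082 ]
rimB [ 0.4691 -0.1019  0.082 ]
nut [ 0.503  -0.0609  0.095 ]
tin [0.6755 0.0376 0.032 ]
block [ 0.4314 -0.2391  0.028 ]
[-0.08584401  0.53261537  0.83016219 -0.14064994]
```

{"name": "play_rows", "arguments": {
  "translation": [
    [-0.0375,-0.0344,0],
    [-0.0375,-0.0344,0],
    [-0.0375,-0.0344,0],
    [-0.0375,-0.0344,0],
    [-0.0375,-0.0344,0],
    [-0.0375,-0.0344,0],
    [-0.0375,-0.0344,0],
    [-0.0375,-0.0344,0],
    [-0.0375,-0.0344,0],
    [-0.0375,-0.0344,0],
    [-0.0375,-0.0344,0],
    [-0.0375,-0.0344,0],
    [-0.0375,-0.0344,0],
    [-0.0375,-0.0344,0],
    [-0.0375,-0.0344,0],
    [-0.0375,-0.0344,0],
    [-0.0375,-0.0344,0],
    [-0.0375,-0.0344,0]
  ],
  "delta_rot": [
    [0,0,0],
    [0,0,0],
    [0,0,0],
    [0,0,0],
    [0,0,0],
    [0,0,0],
    [0,0,0],
    [0,0,0],
    [0,0,0],
    [0,0,0],
    [0,0,0],
    [0,0,0],
    [0,0,0],
    [0,0,0],
    [0,0,0],
    [0,0,0],
    [0,0,0],
    [0,0,0]
  ],
  "grip": [0,0,0,0,0,0,0,0,0,0,0,0,0,0,0,0,0,0],
  "squeeze": 15
}}

```text
clock: 3.6
tool_pos: [0.6525, -0.1771, 0.3028]
eef_rot: [0.136, 0.991, 0.0, 0.0]
contact_force: [1.1, 0.5, -0.3]
opening: 0.499
finger_force: 0.0
```

```bash
python3 - <<'E'
from h import *
s=r.get_state();print(s["clock"],np.round(s["q"],3),s["tool_pos"],s["eef_rot"])
E
```

```text
3.6 [ 0.34   0.769 -0.285  1.391  0.231  1.015  1.308] [ 0.65252889 -0.17713503  0.30280727] [1.35539618e-01 9.90771900e-01 1.45819558e-04 1.81921644e-04]
```

{"name": "play_rows", "arguments": {
  "translation": [
    [0,0,0],
    [0,0,0],
    [0,0,0],
    [0,0,0],
    [0,0,0],
    [0,0,0],
    [0,0,0],
    [0,0,0],
    [0,0,0],
    [0,0,0],
    [0,0,0],
    [0,0,0],
    [0,0,0],
    [0,0,0],
    [0,0,0],
    [0,0,0],
    [0,0,0],
    [0,0,0],
    [0,0,0],
    [0,0,0]
  ],
  "delta_rot": [
    [0,0,10.6],
    [0,0,10.6],
    [0,0,10.6],
    [0,0,10.6],
    [0,0,10.6],
    [0,0,10.6],
    [0,0,10.6],
    [0,0,10.6],
    [0,0,10.6],
    [0,0,10.6],
    [0,0,10.6],
    [0,0,10.6],
    [0,0,10.6],
    [0,0,10.6],
    [0,0,10.6],
    [0,0,10.6],
    [0,0,10.6],
    [0,0,10.6],
    [0,0,10.2],
    [0,0,0]
  ],
  "grip": [0,0,0,0,0,0,0,0,0,0,0,0,0,0,0,0,0,0,0,0]
}}

```text
clock: 6.1
tool_pos: [0.6519, -0.1752, 0.3023]
eef_rot: [0.95, -0.313, -0.0, 0.0]
contact_force: [0.4, 0.3, -0.6]
opening: 0.498
finger_force: 0.0
```

```bash
python3 - <<'E'
from h import *
s=r.get_state();print(s["clock"],np.round(s["q"],3),s["tool_pos"],s["eef_rot"],R.from_quat(s["eef_rot"]).as_matrix()[:,0])
im=r.snapshot("wrist");cv2.imwrite("pics/w1.png",cv2.resize(im,(800,600),interpolation=cv2.INTER_CUBIC))
import json
c=r.get_calibration("wrist");json.dump({k:np.array(v).tolist() for k,v in c.items()},open("w1.json","w"));print(c["eye"],c["rotation"])
for t in ["gauge_post","knob_grip","dial"]:
    print(t,[(np.round(d["point"],3).tolist(),round(d["confidence"],2)) for d in r.look_for("wrist",t)[:2]])
E
```

```text
6.1 [-0.132  0.858  0.701  1.424 -0.588  1.075 -1.527] [ 0.65186452 -0.17518709  0.30234881] [ 9.49878690e-01 -3.12618595e-01 -2.49081047e-04  1.63244643e-04] [ 8.04539103e-01 -5.93899565e-01 -3.71126935e-04]
[ 0.71934766 -0.2241252   0.38541347] [ 0.07224061 -0.14201166  0.8810742  -0.44533384]
gauge_post [([0.628, -0.161, 0.077], 0.74)]
knob_grip [([0.511, -0.065, 0.072], 0.87)]
dial [([0.632, -0.161, 0.075], 0.56), ([0.512, -0.066, 0.075], 0.55)]
```

View pics/w1.png

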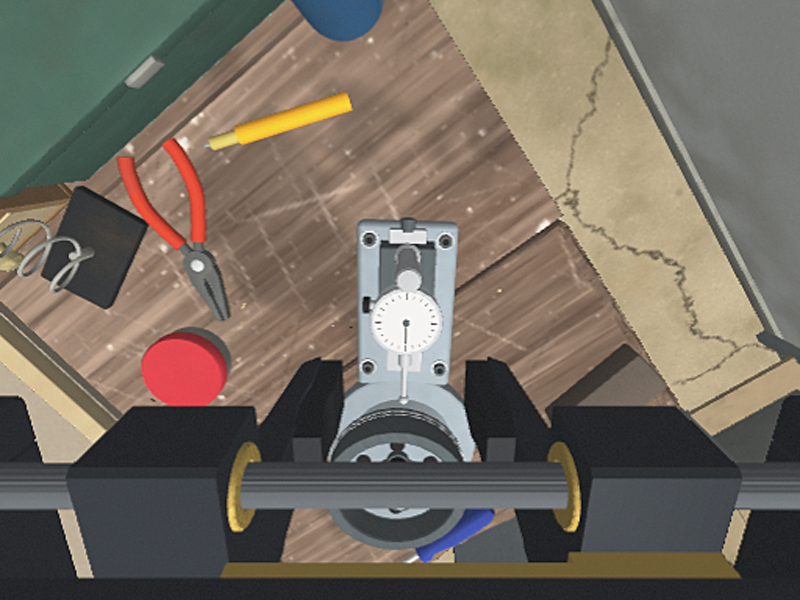

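```bash
python3 - <<'E'
from h import *
import json
c=json.load(open("w1.json"))
g=lambda u,v,z:atz(c,[u/1.5625,v/1.5625],z)
for n,u,v,z in [("post",408.5,279,.114),("dial",406,323,.075),("tip",404,401,.063),("screwTL",369.5,239.5,.012),("screwTR",445.5,241,.012),("screwBL",369,368,.012),("screwBR",438.5,368.5,.012)]:
    print(n,np.round(g(u,v,z),4))
a=g(369.5,239.5,.012);b=g(369,368,.012);a2=g(445.5,241,.012);b2=g(438.5,368.5,.012)
d=(a+a2-b-b2);print(np.degrees(np.arctan2(d[1],d[0])),(a+a2+b+b2)/4)
d=g(408.5,279,.114)-g(406,323,.075);print(np.degrees(np.arctan2(d[1],d[0])),np.hypot(d[0],d[1]))
E
```

```text
post [ 0.6531 -0.1797  0.114 ]
dial [ 0.6173 -0.1518  0.075 ]
tip [ 0.5592 -0.1072  0.063 ]
screwTL [ 0.6754 -0.157   0.012 ]
screwTR [ 0.6366 -0.2075  0.012 ]
screwBL [ 0.5809 -0.0834  0.012 ]
screwBR [ 0.5426 -0.1346  0.012 ]
-37.85924308698303 [ 0.60886678 -0.1455905   0.012     ]
-37.91646488005385 0.045336569792272935
```

{"name": "play_rows", "arguments": {
  "translation": [
    [0.0035,0.0027,0.04],
    [0,0,0.05],
    [0,0,0.04],
    [0,0,0.022],
    [0,0,0],
    [0,0,0],
    [0,0,0],
    [0,0,0]
  ],
  "delta_rot": [
    [0,0,1.4],
    [0,0,0],
    [0,0,0],
    [0,0,0],
    [0,0,0],
    [0,0,0],
    [0,0,0],
    [0,0,0]
  ],
  "grip": [0,0,0,0,0,-1,-1,-1]
}}

```text
clock: 7.3
tool_pos: [0.6535, -0.18, 0.1519]
eef_rot: [0.946, -0.325, 0.001, -0.0]
contact_force: [1.2, 0.1, 4.4]
opening: 0.186
finger_force: 15.2
```

```bash
python3 - <<'E'
from h import *
import json
c=json.load(open("w1.json"))
g=lambda u,v,z:atz(c,[u/1.5625,v/1.5625],z)
u=np.array([.79,-.613])
for z in (.008,.012,.016):
    e=g(408,220,z)[:2];p=np.array([.653,-.1795]);print(z,(e-p)@u, "g=",195-212+1000*((e-p)@u))
s=r.get_state();print(s)
E
```

```text
0.008 0.020323629821466196 g= 3.323629821466195
0.012 0.020953668507337094 g= 3.9536685073370954
0.016 0.021583707193207995 g= 4.583707193207996
{'clock': 7.3, 'q': array([-0.08241872,  1.02807482,  0.59005995,  1.52419245, -0.7162458 ,
        0.81229566, -1.44433707]), 'qd': array([-0.00209891,  0.00496266,  0.0007074 , -0.0075532 , -0.00215057,
       -0.00066222, -0.00087388]), 'joint_torque': array([-1.11167811e-02, -5.89461637e+01,  1.10583016e+01, -1.08072934e+01,
        1.82759366e-01, -2.09004781e-02,  5.07058649e-03]), 'tool_pos': array([ 0.65353584, -0.17995932,  0.15186875]), 'eef_rot': array([ 9.45631717e-01, -3.25237940e-01,  9.57715301e-04, -1.44238060e-04]), 'contact_force': array([1.16631451, 0.13113356, 4.40537075]), 'moment': array([-0.04443915, -0.11088347, -0.03282527]), 'finger_force': 15.207181179430336, 'opening': 0.18592993249853043}
```

{"name": "play_rows", "arguments": {
  "translation": [
    [-0.004,0,0],
    [-0.004,0,0],
    [-0.004,0,0],
    [-0.004,0,0],
    [-0.004,0,0],
    [-0.004,0,0],
    [-0.002,0,0],
    [0,0,0],
    [0,0,0]
  ],
  "delta_rot": [
    [0,0,0],
    [0,0,0],
    [0,0,0],
    [0,0,0],
    [0,0,0],
    [0,0,0],
    [0,0,0],
    [0,0,0],
    [0,0,0]
  ],
  "grip": [-1,-1,-1,-1,-1,-1,-1,-1,-1]
}}

```text
clock: 8.43
tool_pos: [0.6347, -0.1652, 0.152]
eef_rot: [0.946, -0.325, 0.003, 0.001]
contact_force: [5.4, -2.7, -0.1]
opening: 0.184
finger_force: 15.0
```

```bash
python3 - <<'E'
from h import *
s=r.get_state();print(s["tool_pos"])
a=r.snapshot("wrist");b=r.snapshot("scene");cw=r.get_calibration("wrist");cs=r.get_calibration("scene")
p=np.array(s["tool_pos"])[:2];u=np.array([.79,-.613])
d=np.r_[p-u*.044,.075];pw=proj(cw,d);ps=proj(cs,d);print(pw,ps)
cv2.imwrite("pics/ws2.png",np.hstack([cv2.resize(a,(400,300)),cv2.resize(b[int(ps[1])-45:int(ps[1])+45,int(ps[0])-80:int(ps[0])+40],(400,300),interpolation=cv2.INTER_CUBIC)]))
cv2.imwrite("pics/w2.png",a)
E
```

```text
[ 0.63471422 -0.16521216  0.15196613]
[259.28788657 295.93785749] [284.50409174 218.10940223]
```

View pics/ws2.png

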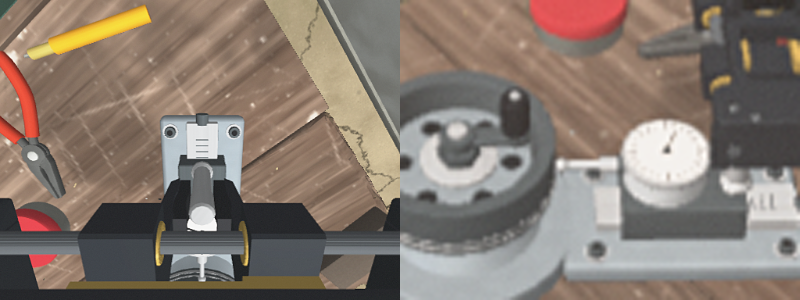

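```bash
cat >> h.py <<'E'
U=np.array([.790,-.613])
def needle(im,c,post,rmax=.015,z=.075,save=None):
    g=cv2.cvtColor(im,cv2.COLOR_BGR2GRAY).astype(np.float32)
    ctr=np.array(post)-U*.044
    V=np.array([-U[1],U[0]]) # world left of U
    # refine centre: white-disc centroid
    best=None
    xs=np.arange(-.04,.04,.0005);X,Y=np.meshgrid(xs,xs)
    def samp(ctr,A,B):
        P=np.stack([ctr[0]+A*U[0]+B*V[0],ctr[1]+A*U[1]+B*V[1]],-1)
        q=np.array([proj(c,[*p,z]) for p in P.reshape(-1,2)],np.float32).reshape(A.shape+(2,))
        return cv2.remap(g,q[...,0],q[...,1],cv2.INTER_CUBIC)
    t=samp(ctr,X,Y)
    disc=np.hypot(X,Y)<.0245
    k=disc.astype(np.float32);k/=k.sum();ring=((np.hypot(X,Y)>.028)&(np.hypot(X,Y)<.031)).astype(np.float32);ring/=ring.sum()
    sc=cv2.filter2D(t,-1,k)-cv2.filter2D(t,-1,ring)
    sc[np.hypot(X,Y)>.007]=-1e9
    i=np.unravel_index(sc.argmax(),sc.shape);off=np.array([X[i],Y[i]]);ctr=ctr+off[0]*U+off[1]*V
    th=np.radians(np.arange(0,360,2.));rr=np.arange(.005,rmax,.001)
    T,RR=np.meshgrid(th,rr)
    # angle 0 = -U (to wheel), clockwise from above
    A=-RR*np.cos(T);B=RR*np.sin(T)
    p=samp(ctr,A,B).mean(0);d=np.maximum(np.median(p)-p,0)
    d[d<.5*d.max()]=0
    j=d.argmax();w=np.abs((np.arange(180)-j+90)%180-90)<8
    a=np.degrees(np.angle((d*w*np.exp(1j*th)).sum()))%360
    if save: cv2.imwrite(save,cv2.resize(np.clip(t,0,255).astype(np.uint8),(320,320)))
    return a,a/360*28,np.round(off*1000,1),round(float(d.max()),1)
E
python3 - <<'E'
from h import *
c=r.get_calibration("scene")
im=cv2.imread("pics/scene0.png");print(needle(im,c,[.6535,-.18]))
b=r.snapshot("scene");cv2.imwrite("pics/s2.png",b)
print(needle(b,c,[.6347,-.1652],save="pics/n2.png"))
E
```

```text
(np.float64(2.164189816137489), np.float64(0.16832587458847137), array([-2.,  1.]), 46.6)
(np.float64(107.3822882650047), np.float64(8.35195575394481), array([-1.5,  0.5]), 45.3)
```

View pics/n2.png

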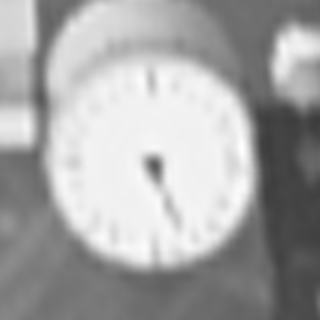

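{"name": "play_rows", "arguments": {
  "translation": [
    [-0.0015,0,0],
    [-0.0015,0,0],
    [0,0,0],
    [0,0,0],
    [0,0,0],
    [0,0,0],
    [0,0,0],
    [0,0,0]
  ],
  "delta_rot": [
    [0,0,0],
    [0,0,0],
    [0,0,0],
    [0,0,0],
    [0,0,0],
    [0,0,0],
    [0,0,0],
    [0,0,0]
  ],
  "grip": [-1,-1,-1,-1,-1,-1,0,0]
}}

```text
clock: 9.57
tool_pos: [0.6296, -0.1615, 0.1506]
eef_rot: [0.946, -0.325, -0.001, -0.0]
contact_force: [0.4, 0.5, -0.4]
opening: 0.39
finger_force: 0.0
```

```bash
python3 - <<'E'
from h import *
s=r.get_state();print(s["tool_pos"])
c=r.get_calibration("scene")
b=r.snapshot("scene");cv2.imwrite("pics/s3.png",b)
print(needle(b,c,s["tool_pos"][:2]))
E
```

```text
[ 0.62956773 -0.16154914  0.15055564]
(np.float64(146.2654036860312), np.float64(11.376198064469094), array([1.5, 1. ]), 49.6)
```

{"name": "play_rows", "arguments": {
  "translation": [
    [0,0,-0.025],
    [-0.01,0,-0.025],
    [-0.04,-0.0045,0],
    [-0.04,0,0],
    [-0.0364,0,0],
    [0,0,0.02],
    [0,0,0.022],
    [0,0,0],
    [0,0,0]
  ],
  "delta_rot": [
    [0,0,0],
    [0,0,0],
    [0,0,0],
    [0,0,0],
    [0,0,0],
    [0,0,0],
    [0,0,0],
    [0,0,0],
    [0,0,0]
  ],
  "grip": [0,0,0,0,0,0,0,0,0]
}}

```text
clock: 10.75
tool_pos: [0.5334, -0.0809, 0.1592]
eef_rot: [0.946, -0.325, 0.0, 0.0]
contact_force: [-0.7, 0.4, 1.0]
opening: 0.497
finger_force: 0.0
```

```bash
python3 - <<'E'
from h import *
s=r.get_state();print(s["tool_pos"],s["q"])
c=r.get_calibration("scene")
b=r.snapshot("scene");a=r.snapshot("wrist")
print(needle(b,c,[.6319,-.1632]),needle(a,r.get_calibration("wrist"),[.6319,-.1632]))
ps=proj(c,[.53,-.08,.1]).astype(int)
cv2.imwrite("pics/ws4.png",np.hstack([cv2.resize(a,(400,300)),cv2.resize(b[ps[1]-45:ps[1]+45,ps[0]-60:ps[0]+60],(400,300),interpolation=cv2.INTER_CUBIC)]))
E
```

```text
[ 0.5333721  -0.0809407   0.15923404] [-0.22190542  0.87161358  0.50278887  1.95981641 -0.82469718  0.52593298
 -1.3635433 ]
(np.float64(146.12862572781683), np.float64(11.365559778830198), array([-1.,  1.]), 46.8) (np.float64(136.5472324204853), np.float64(10.62034029937108), array([ 0.5, -0.5]), 142.3)
```

View pics/ws4.png

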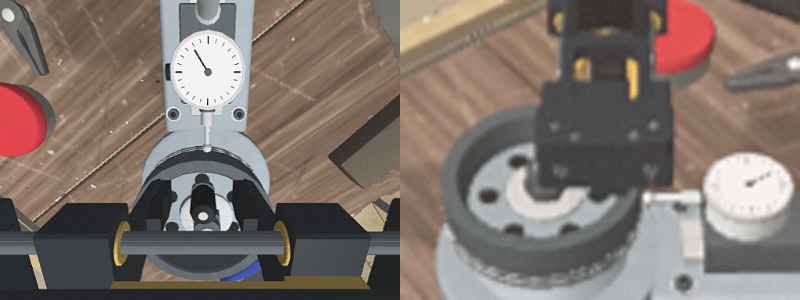

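{"name": "play_rows", "arguments": {
  "translation": [
    [0,0,0],
    [0,0,0],
    [0,0,0]
  ],
  "delta_rot": [
    [0,0,0],
    [0,0,0],
    [0,0,0]
  ],
  "grip": [-1,-1,-1],
  "squeeze": 12
}}

```text
clock: 11.22
tool_pos: [0.5331, -0.0809, 0.1589]
eef_rot: [0.946, -0.325, 0.0, 0.0]
contact_force: [1.3, 0.9, 1.2]
opening: 0.196
finger_force: 12.0
```

```bash
python3 - <<'E'
from h import *
s=r.get_state();print(s["tool_pos"],s["contact_force"],s["opening"],s["finger_force"])
a=r.snapshot("wrist");c=r.get_calibration("wrist");cv2.imwrite("pics/w5.png",a)
import json;json.dump({k:np.array(v).tolist() for k,v in c.items()},open("w5.json","w"))
for rm in (.009,.012,.015,.018): print(needle(a,c,[.6319,-.1632],rmax=rm))
needle(a,c,[.6319,-.1632],save="pics/n5.png")
E
```

```text
[ 0.53308859 -0.08094365  0.15885562] [1.33974491 0.89451316 1.24693276] 0.19632730050375047 12.005352317355573
(np.float64(131.3197256494986), np.float64(10.213756439405447), array([ 0.5, -0.5]), 203.7)
(np.float64(134.30420622793014), np.float64(10.445882706616787), array([ 0.5, -0.5]), 166.5)
(np.float64(136.26950254507227), np.float64(10.598739086838954), array([ 0.5, -0.5]), 145.6)
(np.float64(136.69347952914052), np.float64(10.631715074488707), array([ 0.5, -0.5]), 127.6)
```

View pics/n5.png

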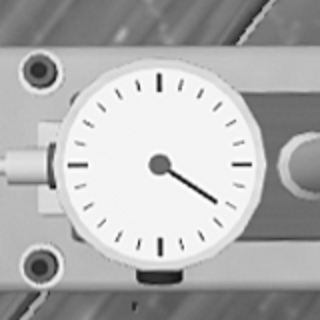

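```bash
python3 - <<'E'
s=open('h.py').read()
s=s.replace('''    th=np.radians(np.arange(0,360,2.))''','''    if hub:
        t=samp(ctr,X,Y);k=(np.hypot(X,Y)<.0025).astype(np.float32);k/=k.sum();h=cv2.GaussianBlur(cv2.filter2D(t,-1,k),(0,0),1);h[np.hypot(X,Y)>.005]=1e9
        i=np.unravel_index(h.argmin(),h.shape);o2=np.array([X[i],Y[i]]);off=off+o2;ctr=ctr+o2[0]*U+o2[1]*V
    th=np.radians(np.arange(0,360,2.))''').replace("save=None","save=None,hub=False")
open('h.py','w').write(s)
E
python3 - <<'E'
from h import *
import json
a=cv2.imread("pics/w5.png");c=json.load(open("w5.json"))
print(needle(a,c,[.6319,-.1632],hub=True))
cs=r.get_calibration("scene");f=310/800
for ax in ([.5033,-.0634],[.5026,-.0629],[.504,-.064]):
  for n,cc,uv in (("scene",cs,[120+262*f,100+287*230/594]),("w5",c,[262,274])):
    e,d=pix2ray(cc,uv);t=((np.array(ax)-e[:2])@d[:2])/(d[:2]@d[:2]);P=e+t*d;print(n,ax,P.round(4))
cv2.imwrite("pics/c6.png",cv2.resize(a[200:384,150:380],(750,600),interpolation=cv2.INTER_CUBIC))
E
```

```text
(np.float64(145.89024858741266), np.float64(11.34701933457654), array([0., 1.]), 238.8)
scene [0.5033, -0.0634] [ 0.502  -0.0625  0.097 ]
w5 [0.5033, -0.0634] [ 0.5048 -0.0614  0.0724]
scene [0.5026, -0.0629] [ 0.502  -0.0625  0.097 ]
w5 [0.5026, -0.0629] [ 0.5041 -0.0609  0.0712]
scene [0.504, -0.064] [ 0.5019 -0.0626  0.0971]
w5 [0.504, -0.064] [ 0.5055 -0.062   0.0738]
```

View pics/c6.png

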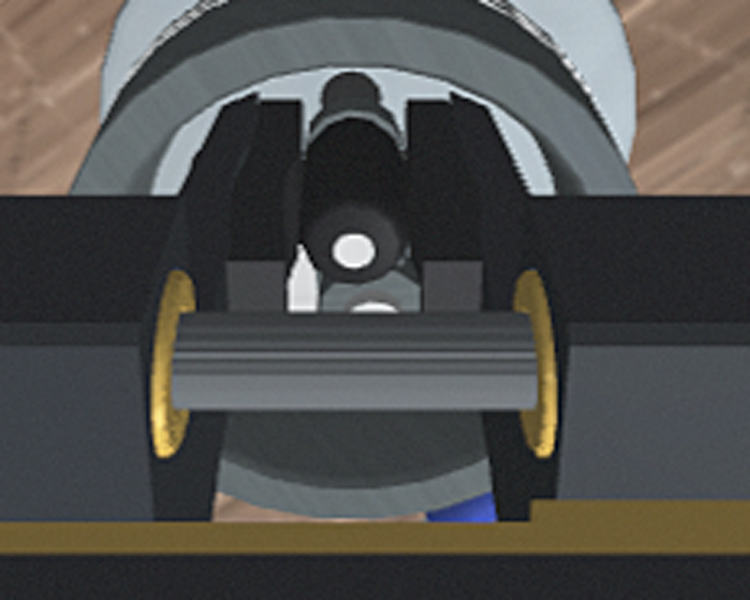

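```bash
python3 - <<'E'
from h import *
import json
c=json.load(open("w5.json"))
print(atz(c,[258.3,276.7],.1185))
for z in (.094,.098,.102): print(z,atz(c,[265.6,297],z))
E
```

```text
[ 0.53034414 -0.07807047  0.1185    ]
0.094 [ 0.50239992 -0.06198415  0.094     ]
0.098 [ 0.50501822 -0.06386767  0.098     ]
0.102 [ 0.50763652 -0.0657512   0.102     ]
```

```bash
cat >> h.py <<'E'
def rows(p0,p1,n,R=.034):
    p=np.radians(np.linspace(p0,p1,n+1));d=np.diff(np.c_[R*np.cos(p),-R*np.sin(p)],axis=0)
    return [[round(float(a),4),round(float(b),4),0] for a,b in d]
def read(tag):
    s=r.get_state();T=np.array(s["tool_pos"])
    d=(T[:2]-[.5033,-.0634]);V=np.array([-U[1],U[0]])
    f=s["contact_force"]
    a=r.snapshot("wrist");n=needle(a,r.get_calibration("wrist"),[.6319,-.1632],hub=True)
    print(tag,"t",s["clock"],"phi",round(np.degrees(np.arctan2(d@V,d@U)),1),"R",round(1e3*np.hypot(*d),1),"z",T[2].round(4),"F_U,V,z",np.round([f[:2]@U,f[:2]@V,f[2]],1),"needle",np.round(n[0],1),np.round(n[1],2),n[2:])
E
python3 -c "
from h import *
for k in range(8): print(rows(7.5+45*k,52.5+45*k,3))"
```

```text
[[-0.0023, -0.0086, 0], [-0.0044, -0.0077, 0], [-0.0063, -0.0063, 0]]
[[-0.0077, -0.0044, 0], [-0.0086, -0.0023, 0], [-0.0089, 0.0, 0]]
[[-0.0086, 0.0023, 0], [-0.0077, 0.0044, 0], [-0.0063, 0.0063, 0]]
[[-0.0044, 0.0077, 0], [-0.0023, 0.0086, 0], [0.0, 0.0089, 0]]
[[0.0023, 0.0086, 0], [0.0044, 0.0077, 0], [0.0063, 0.0063, 0]]
[[0.0077, 0.0044, 0], [0.0086, 0.0023, 0], [0.0089, 0.0, 0]]
[[0.0086, -0.0023, 0], [0.0077, -0.0044, 0], [0.0063, -0.0063, 0]]
[[0.0044, -0.0077, 0], [0.0023, -0.0086, 0], [0.0, -0.0089, 0]]
```

{"name": "play_rows", "arguments": {
  "translation": [
    [0,0,-0.007],
    [-0.0023,-0.0086,0],
    [-0.0044,-0.0077,0],
    [-0.0063,-0.0063,0],
    [0,0,0]
  ],
  "delta_rot": [
    [0,0,0],
    [0,0,0],
    [0,0,0],
    [0,0,0],
    [0,0,0]
  ],
  "grip": [-1,-1,-1,-1,-1]
}}

```text
clock: 11.9
tool_pos: [0.5359, -0.0525, 0.1652]
eef_rot: [0.946, -0.324, -0.002, -0.001]
contact_force: [-1.5, 1.3, -11.6]
opening: 0.2
finger_force: 12.0
```

```bash
python3 -c "
from h import *
read('52')"
```

```text
52 t 11.9 phi 56.2 R 34.4 z 0.1652 F_U,V,z [ -2.    0.1 -11.6] needle 121.3 9.43 (array([0., 1.]), 228.5)
```

{"name": "play_rows", "arguments": {
  "translation": [
    [-0.0077,-0.0044,0],
    [-0.0086,-0.0023,0],
    [-0.0089,0,0],
    [0,0,0]
  ],
  "delta_rot": [
    [0,0,0],
    [0,0,0],
    [0,0,0],
    [0,0,0]
  ],
  "grip": [-1,-1,-1,-1]
}}

```text
clock: 12.45
tool_pos: [0.5199, -0.0326, 0.1657]
eef_rot: [0.946, -0.325, -0.002, -0.001]
contact_force: [-0.8, -0.2, -12.9]
opening: 0.201
finger_force: 12.0
```

```bash
python3 -c "
from h import *
read('97')"
```

```text
97 t 12.45 phi 99.5 R 34.9 z 0.1657 F_U,V,z [ -0.5  -0.7 -12.9] needle 143.0 11.13 (array([-2.,  0.]), 235.3)
```

{"name": "play_rows", "arguments": {
  "translation": [
    [-0.0086,0.0023,0],
    [-0.0077,0.0044,0],
    [-0.0063,0.0063,0],
    [0,0,0]
  ],
  "delta_rot": [
    [0,0,0],
    [0,0,0],
    [0,0,0],
    [0,0,0]
  ],
  "grip": [-1,-1,-1,-1]
}}

```text
clock: 13.0
tool_pos: [0.4945, -0.0293, 0.166]
eef_rot: [0.946, -0.325, -0.001, -0.001]
contact_force: [-1.4, 2.4, -9.7]
opening: 0.196
finger_force: 12.0
```

```bash
python3 -c "
from h import *
read('142')"
```

```text
142 t 13.0 phi 142.2 R 35.2 z 0.166 F_U,V,z [-2.6  1.  -9.7] needle 359.3 27.94 (array([-3.5, -5. ]), 2.7)
```

{"name": "play_rows", "arguments": {
  "translation": [
    [-0.0044,0.0077,0],
    [-0.0023,0.0086,0],
    [0,0.0089,0],
    [0,0,0]
  ],
  "delta_rot": [
    [0,0,0],
    [0,0,0],
    [0,0,0],
    [0,0,0]
  ],
  "grip": [-1,-1,-1,-1]
}}

```text
clock: 13.55
tool_pos: [0.4731, -0.0461, 0.1659]
eef_rot: [0.945, -0.326, -0.001, -0.0]
contact_force: [-4.2, 2.0, -5.3]
opening: 0.198
finger_force: 12.0
```

```bash
python3 -c "
from h import *
read('187')"
```

```text
187 t 13.55 phi -171.9 R 34.8 z 0.1659 F_U,V,z [-4.6 -1.  -5.3] needle 0.0 0.0 (array([10. ,  0.5]), 0.0)
```

{"name": "play_rows", "arguments": {
  "translation": [
    [0.0023,0.0086,0],
    [0.0044,0.0077,0],
    [0.0063,0.0063,0],
    [0,0,0]
  ],
  "delta_rot": [
    [0,0,0],
    [0,0,0],
    [0,0,0],
    [0,0,0]
  ],
  "grip": [-1,-1,-1,-1]
}}

```text
clock: 14.1
tool_pos: [0.4709, -0.0735, 0.166]
eef_rot: [0.945, -0.326, 0.001, 0.001]
contact_force: [-2.5, -1.5, -6.2]
opening: 0.201
finger_force: 12.0
```

```bash
python3 -c "
from h import *
read('232')"
```

```text
232 t 14.1 phi -124.8 R 33.9 z 0.166 F_U,V,z [-1.1 -2.7 -6.2] needle 76.0 5.91 (array([-4.5,  5. ]), 1.2)
```

{"name": "play_rows", "arguments": {
  "translation": [
    [0.0077,0.0044,0],
    [0.0086,0.0023,0],
    [0.0089,0,0],
    [0,0,0]
  ],
  "delta_rot": [
    [0,0,0],
    [0,0,0],
    [0,0,0],
    [0,0,0]
  ],
  "grip": [-1,-1,-1,-1]
}}

```text
clock: 14.65
tool_pos: [0.489, -0.0931, 0.1659]
eef_rot: [0.946, -0.325, 0.002, -0.0]
contact_force: [2.5, 1.3, -4.5]
opening: 0.198
finger_force: 12.0
```

```bash
python3 -c "
from h import *
read('277')"
```

```text
277 t 14.65 phi -77.9 R 33.0 z 0.1659 F_U,V,z [ 1.2  2.6 -4.5] needle 220.1 17.12 (array([0., 1.]), 234.4)
```

{"name": "play_rows", "arguments": {
  "translation": [
    [0.0086,-0.0023,0],
    [0.0077,-0.0044,0],
    [0.0063,-0.0063,0],
    [0,0,0]
  ],
  "delta_rot": [
    [0,0,0],
    [0,0,0],
    [0,0,0],
    [0,0,0]
  ],
  "grip": [-1,-1,-1,-1]
}}

```text
clock: 15.2
tool_pos: [0.5131, -0.0947, 0.1659]
eef_rot: [0.946, -0.324, -0.0, -0.001]
contact_force: [-0.7, 6.1, -0.2]
opening: 0.197
finger_force: 12.0
```

```bash
python3 -c "
from h import *
read('322')"
```

```text
322 t 15.2 phi -34.8 R 32.8 z 0.1659 F_U,V,z [-4.4  4.4 -0.2] needle 185.6 14.44 (array([0., 1.]), 221.5)
```

{"name": "play_rows", "arguments": {
  "translation": [
    [0.0044,-0.0077,0],
    [0.0023,-0.0086,0],
    [0,-0.0089,0],
    [0,0,0]
  ],
  "delta_rot": [
    [0,0,0],
    [0,0,0],
    [0,0,0],
    [0,0,0]
  ],
  "grip": [-1,-1,-1,-1]
}}

```text
clock: 15.75
tool_pos: [0.5323, -0.0796, 0.1658]
eef_rot: [0.946, -0.325, -0.002, -0.0]
contact_force: [-3.5, 4.4, 2.3]
opening: 0.197
finger_force: 12.0
```

```bash
python3 -c "
from h import *
read('367')"
```

```text
367 t 15.75 phi 8.5 R 33.2 z 0.1658 F_U,V,z [-5.5  1.3  2.3] needle 145.9 11.35 (array([0., 1.]), 241.3)
```

```bash
python3 - <<'E'
import numpy as np
from scipy.optimize import least_squares
ph=np.radians([8.2,56.2,99.5,-77.9,-34.8,8.5]);Rr=np.array([34.6,34.4,34.9,33,32.8,33.2]);n=np.array([11.35,9.43,11.13,17.12,14.44,11.35])
y=Rr*np.sin(ph)-.9;x=Rr*np.cos(ph)-0.2
for p in (ph,np.arctan2(y,x)):
  f=lambda q:q[0]+q[1]*np.cos(p-q[2])+np.sqrt(3600-(q[1]*np.sin(p-q[2]))**2)-60-n
  s=least_squares(f,[14,4.,-2]);print(s.x,np.degrees(s.x[2]),s.fun.round(2))
E
```

```text
[14.22598313  4.38732809 -2.13402479] -122.27061383782328 [-0.06  0.41 -0.25  0.16 -0.18 -0.08]
[14.203311    4.4074746  -2.14791911] -123.06669948327122 [-0.07  0.37 -0.22  0.15 -0.15 -0.08]
```

```bash
python3 -c "
from h import *
print(rows(7.5,57,3))"
```

```text
[[-0.0026, -0.0094, 0], [-0.0052, -0.0083, 0], [-0.0073, -0.0064, 0]]
```

{"name": "play_rows", "arguments": {
  "translation": [
    [-0.0026,-0.0094,0],
    [-0.0052,-0.0083,0],
    [-0.0073,-0.0064,0],
    [0,0,0],
    [0,0,0]
  ],
  "delta_rot": [
    [0,0,0],
    [0,0,0],
    [0,0,0],
    [0,0,0],
    [0,0,0]
  ],
  "grip": [-1,-1,-1,-1,-1]
}}

```text
clock: 16.42
tool_pos: [0.5356, -0.0524, 0.1658]
eef_rot: [0.946, -0.325, -0.001, -0.0]
contact_force: [-3.8, -0.5, 1.3]
opening: 0.2
finger_force: 12.0
```

```bash
python3 -c "
from h import *
read('57')
b=r.snapshot('scene');print(needle(b,r.get_calibration('scene'),[.6319,-.1632]),needle(b,r.get_calibration('scene'),[.6319,-.1632],hub=True))"
```

```text
57 t 16.425 phi 56.6 R 34.1 z 0.1658 F_U,V,z [-2.7 -2.7  1.3] needle 121.3 9.43 (array([0., 1.]), 227.7)
(np.float64(119.02918663857469), np.float64(9.257825627444698), array([-1.,  1.]), 58.8) (np.float64(119.91406175599309), np.float64(9.326649247688351), array([-0.5,  2. ]), 57.2)
```

{"name": "play_rows", "arguments": {
  "translation": [
    [0,0,0],
    [0,0,0],
    [0,0,-0.022],
    [0,0,-0.022],
    [-0.035,0.0095,0],
    [-0.035,0.0095,0],
    [-0.0385,0.0095,0],
    [0,0,0]
  ],
  "delta_rot": [
    [0,0,0],
    [0,0,0],
    [0,0,0],
    [0,0,0],
    [0,0,0],
    [0,0,0],
    [0,0,0],
    [0,0,0]
  ],
  "grip": [-0.4,-0.4,-0.4,-0.4,-1,-1,-1,-1]
}}

```text
clock: 17.52
tool_pos: [0.4311, -0.0068, 0.2099]
eef_rot: [0.946, -0.325, -0.001, -0.001]
contact_force: [0.8, -0.4, 0.2]
opening: 0.008
finger_force: 0.0
```

```bash
python3 -c "
from h import *
s=r.get_state();print(s['q'].round(2),s['tool_pos'],s['opening'],s['contact_force'])
b=r.snapshot('scene');cv2.imwrite('pics/s8.png',b);c=r.get_calibration('scene');print(needle(b,c,[.6319,-.1632]),needle(b,c,[.6319,-.1632],hub=True))
a=r.snapshot('side');x=lambda i:cv2.resize(i,(400,300))
cv2.imwrite('pics/c8.png',np.hstack([x(b[100:250,130:330]),x(a[200:312,330:480][:,:149])]))"
```

```text
[-0.39  0.69  0.49  2.24 -0.87  0.41 -1.4 ] [ 0.43110259 -0.00679825  0.20991471] 0.007565287066243532 [ 0.84915065 -0.4185056   0.23019357]
(np.float64(119.09904654025982), np.float64(9.263259175353541), array([-1.,  1.]), 57.5) (np.float64(119.98270231462232), np.float64(9.331987957803957), array([-0.5,  2. ]), 56.2)
```

View pics/c8.png

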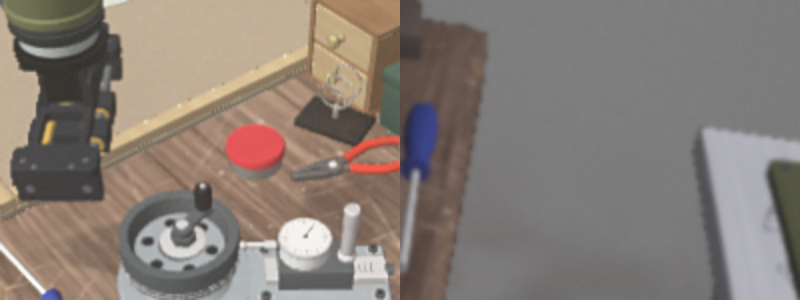

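{"name": "play_rows", "arguments": {
  "translation": [
    [0,0,0.03],
    [0,0,0.03],
    [0,0,0.028],
    [0,0,0],
    [0.004,0,0],
    [0.004,0,0],
    [0.003,0,0],
    [0,0,0]
  ],
  "delta_rot": [
    [0,0,0],
    [0,0,0],
    [0,0,0],
    [0,0,0],
    [0,0,0],
    [0,0,0],
    [0,0,0],
    [0,0,0]
  ],
  "grip": [-1,-1,-1,-1,-1,-1,-1,-1]
}}

```text
clock: 18.62
tool_pos: [0.442, -0.0147, 0.1221]
eef_rot: [0.946, -0.325, 0.0, -0.0]
contact_force: [0.2, -0.1, -0.1]
opening: 0.005
finger_force: 0.1
```

```bash
cat >> h.py <<'E'
def push(tag):
    s=r.get_state();f=s["contact_force"];d=np.array(s["tool_pos"])[:2]-[.5033,-.0634]
    b=r.snapshot("scene");c=r.get_calibration("scene")
    n=needle(b,c,[.6319,-.1632])
    print(tag,"t",s["clock"],"U",round(1e3*d@U,2),"F",np.round([f[:2]@U,f[:2]@np.array([.613,.79]),f[2]],1),"q6",s["q"][5].round(2),"needle",round(n[0],1),round(n[1],2),n[2])
E
python3 -c "
from h import *
push('a')"
```

```text
a t 18.625 U -78.21 F [ 0.2  0.1 -0.1] q6 0.11 needle 119.1 9.26 [-1.  1.]
```

{"name": "play_rows", "arguments": {
  "translation": [
    [0.001,0,0],
    [0.001,0,0],
    [0.001,0,0],
    [0.001,0,0],
    [0,0,0]
  ],
  "delta_rot": [
    [0,0,0],
    [0,0,0],
    [0,0,0],
    [0,0,0],
    [0,0,0]
  ],
  "grip": [-1,-1,-1,-1,-1]
}}

```text
clock: 19.3
tool_pos: [0.4425, -0.0154, 0.1216]
eef_rot: [0.946, -0.324, -0.003, -0.001]
contact_force: [-4.4, 4.8, 5.0]
opening: 0.003
finger_force: 3.7
```

```bash
python3 -c "
from h import *
push('b')"
```

```text
b t 19.3 U -77.45 F [-6.5  1.1  5. ] q6 0.12 needle 119.9 9.33 [-1.  1.]
```

{"name": "play_rows", "arguments": {
  "translation": [
    [0.001,0,0],
    [0.001,0,0],
    [0,0,0]
  ],
  "delta_rot": [
    [0,0,0],
    [0,0,0],
    [0,0,0]
  ],
  "grip": [-1,-1,-1]
}}

```text
clock: 19.73
tool_pos: [0.4429, -0.0157, 0.1216]
eef_rot: [0.946, -0.324, -0.005, -0.002]
contact_force: [-7.4, 7.1, 7.1]
opening: 0.004
finger_force: 5.0
```

```bash
python3 -c "
from h import *
push('c')"
```

```text
c t 19.725 U -76.98 F [-10.2   1.1   7.1] q6 0.13 needle 123.0 9.57 [-1.  1.]
```

{"name": "play_rows", "arguments": {
  "translation": [
    [0.001,0,0],
    [0.001,0,0],
    [0,0,0]
  ],
  "delta_rot": [
    [0,0,0],
    [0,0,0],
    [0,0,0]
  ],
  "grip": [-1,-1,-1]
}}

```text
clock: 20.15
tool_pos: [0.4441, -0.0169, 0.1216]
eef_rot: [0.946, -0.324, -0.005, -0.002]
contact_force: [-7.3, 6.4, 7.2]
opening: 0.009
finger_force: 5.2
```

```bash
python3 -c "
from h import *
push('d')"
```

```text
d t 20.15 U -75.25 F [-9.7  0.6  7.2] q6 0.14 needle 144.9 11.27 [-1.  1.]
```

{"name": "play_rows", "arguments": {
  "translation": [
    [0.001,0,0],
    [0,0,0],
    [0,0,0]
  ],
  "delta_rot": [
    [0,0,0],
    [0,0,0],
    [0,0,0]
  ],
  "grip": [-1,-1,-1]
}}

```text
clock: 20.58
tool_pos: [0.4447, -0.0176, 0.1216]
eef_rot: [0.946, -0.324, -0.005, -0.002]
contact_force: [-8.8, 7.2, 8.4]
opening: 0.005
finger_force: 5.3
```

```bash
python3 -c "
from h import *
push('e')"
```

```text
e t 20.575 U -74.37 F [-11.3   0.3   8.4] q6 0.14 needle 155.1 12.06 [-1.  1.]
```

{"name": "play_rows", "arguments": {
  "translation": [
    [0.001,0,0],
    [0,0,0],
    [0,0,0]
  ],
  "delta_rot": [
    [0,0,0],
    [0,0,0],
    [0,0,0]
  ],
  "grip": [-1,-1,-1]
}}

```text
clock: 21.0
tool_pos: [0.4453, -0.0183, 0.1216]
eef_rot: [0.946, -0.324, -0.005, -0.002]
contact_force: [-7.3, 6.1, 7.7]
opening: 0.003
finger_force: 5.3
```

```bash
python3 -c "
from h import *
push('f')"
```

```text
f t 21.0 U -73.45 F [-9.5  0.4  7.7] q6 0.15 needle 167.2 13.0 [-1.  1.]
```

{"name": "play_rows", "arguments": {
  "translation": [
    [0.0008,0,0],
    [0,0,0],
    [0,0,0]
  ],
  "delta_rot": [
    [0,0,0],
    [0,0,0],
    [0,0,0]
  ],
  "grip": [-1,-1,-1]
}}

```text
clock: 21.42
tool_pos: [0.4458, -0.0188, 0.1216]
eef_rot: [0.946, -0.324, -0.005, -0.001]
contact_force: [-8.7, 6.3, 8.7]
opening: 0.002
finger_force: 5.4
```

```bash
python3 -c "
from h import *
push('g')"
```

```text
g t 21.425 U -72.75 F [-10.7  -0.4   8.7] q6 0.15 needle 170.9 13.29 [-1.  1.]
```

{"name": "play_rows", "arguments": {
  "translation": [
    [0.0006,0,0],
    [0,0,0],
    [0,0,0]
  ],
  "delta_rot": [
    [0,0,0],
    [0,0,0],
    [0,0,0]
  ],
  "grip": [-1,-1,-1]
}}

```text
clock: 21.85
tool_pos: [0.4462, -0.0192, 0.1216]
eef_rot: [0.946, -0.324, -0.006, -0.001]
contact_force: [-8.9, 5.8, 7.7]
opening: 0.003
finger_force: 5.4
```

```bash
python3 -c "
from h import *
push('h')"
```

```text
h t 21.85 U -72.21 F [-10.6  -0.9   7.7] q6 0.15 needle 183.9 14.3 [-1.  1.]
```

{"name": "play_rows", "arguments": {
  "translation": [
    [-0.004,0,0],
    [-0.004,0,0],
    [-0.005,0,0],
    [0,0,-0.03],
    [0,0,-0.05],
    [0,0,-0.05],
    [0,0,0],
    [0,0,0]
  ],
  "delta_rot": [
    [0,0,0],
    [0,0,0],
    [0,0,0],
    [0,0,0],
    [0,0,0],
    [0,0,0],
    [0,0,0],
    [0,0,0]
  ],
  "grip": [-1,-1,-1,-1,-1,-1,-1,-1]
}}

```text
clock: 22.9
tool_pos: [0.4406, -0.0135, 0.2514]
eef_rot: [0.946, -0.325, 0.0, -0.0]
contact_force: [-0.8, -0.2, -0.2]
opening: 0.009
finger_force: 0.0
```

```bash
python3 -c "
from h import *
push('i')
b=r.snapshot('scene');cv2.imwrite('pics/s9.png',cv2.resize(b[150:270,180:340],(800,600),interpolation=cv2.INTER_CUBIC));print(needle(b,r.get_calibration('scene'),[.6319,-.1632],hub=True))"
```

```text
i t 22.9 U -80.15 F [-0.5 -0.6 -0.2] q6 0.53 needle 182.3 14.18 [-1.  1.]
(np.float64(185.84280815817306), np.float64(14.45444063452457), array([-0.5,  1.5]), 42.4)
```

View pics/s9.png

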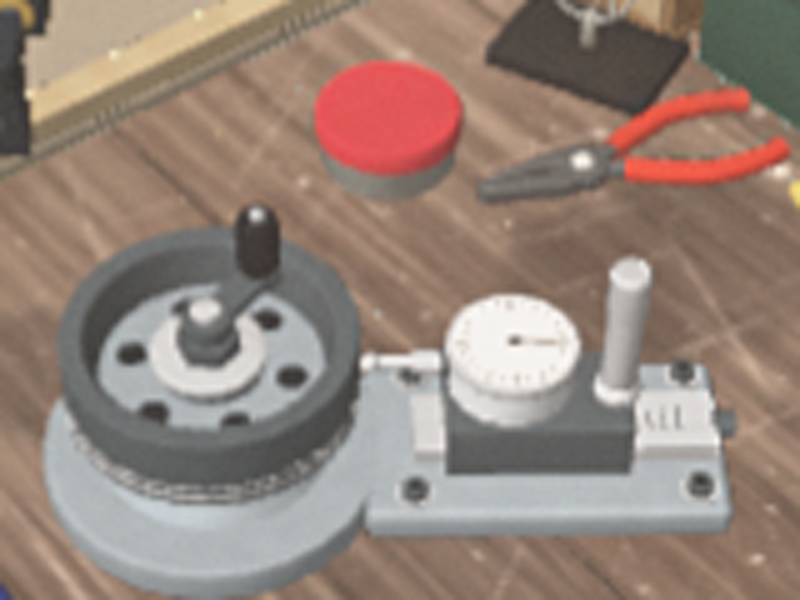

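The needle points directly away from the wheel (dial centre about (515,340), tip about (560,342)), so the plunger is about 14.2 mm in. That matches the mean from the crank turn. The arm is clear, so I'm handing in.

```bash
python3 -c "
from plant import r
print(r.finish_job())"
```

```text
the job is handed in; nothing more can be done
None
```

I handed the job in at about 23 s of the 67 s: one whole crank turn put the runout at about 4.4 mm, and I nudged the rim at its high spot (about 11 N at most) until the gauge read about 14.2 mm, its mean over that turn; I did not crank again to check, and no verdict came back.

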